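# Gauge the plate gap of a test cell

## Task

Lift the yellow guard off the test cell and hang it astride the bar of the parking rail. Then take the tapered feeler gauge out of its wooden block by the blue handle and slide its blade, upright, down into the gap between the two brass plates until it drags snugly: both plates just begin to give on their springs, by a millimetre or two each, never more than three. Finish still gripping the gauge and holding it motionless at that depth, with the other things on the worktop left alone.

Things in the scene. Friction and masses are not known exactly. Their poses are not given: they have to be found in the camera images.
- cell: Test cell, fixed: grey base 150 x 74 x 16 mm (x -71 to +79) with two upright brass plates, 50 mm wide (y), 8 mm thick, tops 105 mm above the worktop. Brackets and B's carriage (screw on the +x side) reach 52 mm height. Origin: on the worktop under plate A's inner face; x across the gap from plate A to plate B, y along the plates, z up. Gap differs each time, open at top and ends.
- edge_a (a point): Point in the plane of plate A's inner face, mid-width, at the height of its top edge (105 mm). Both inner top edges have a 45 degree bevel, 5 mm deep, as lead-in to the gap.
- edge_b (a point): The same on plate B; its distance from edge_a is the gap width (5 to 7 mm). The gap goes down to 16 mm above the worktop.
- plate_a (a joint): How far plate A has been pushed back from its stop, away from the gap, m (0 at rest, at most 0.005). A spring presses it to the stop: 3 N, plus 3 N per mm of give.
- plate_b (a joint): The same for plate B, away from the gap the other way. Same spring. When the blade has pushed both plates back by 1 mm, pushing it on takes some 5 to 8 N.
- guard: Yellow guard, 70 g, an upside-down U 40 (x, outside) x 44 mm (y): crown 4 mm thick, two 4 mm legs reaching 40 mm below the crown's underside, 32 mm apart inside. Grip fin on top 12 (x) x 36 mm (y), from 4 to 36 mm above the crown's underside. Origin: centre of the crown's underside; z up. Starts astride the plates, crown on their tops, legs either side, y along the plates.
- rail: Parking rail, fixed: a square 14 x 14 mm aluminium bar, 144 mm long along y, on two posts 12 mm wide at y = -65 and +65 mm. Origin on the worktop under the bar's middle.
- rail_top (a point): Middle of the bar's top face, 115 mm above the worktop; axes as the rail (y along the bar).
- block: Light wooden storage block 56 (x) x 66 (y) x 88 mm high, fixed, with a slot from above in which the gauge stands. Origin: centre of its underside.
- gauge: Tapered feeler gauge, about 60 g: steel blade 80 mm long, 18 mm wide (y), its thickness (x) growing evenly, both faces alike, from 2.5 mm at the tip to 12.5 mm at the handle (1 mm per 8 mm); lines every 10 mm. Blue handle above: 16 (x) x 32 (y) x 40 mm high. Origin: centre of the tip; z up to the handle. Starts upright in the block's slot, tip 8 mm above the worktop.
- handle (a point): Grip point in the middle of the gauge's blue handle, 102 mm above the tip, 22 mm above the handle's lower end.
- vial_0: Bystander: glass vial, white cap, pale contents, 23 mm across, 52 tall. Origin: centre of its underside.
- vial_1: Bystander: glass vial, white cap, amber contents, 23 mm across, 56 tall. Origin: centre of its underside.
- vial_2: Bystander: glass vial, white cap, blue contents, 23 mm across, 52 tall. Origin: centre of its underside.
- petri_0: Bystander: covered glass dish, 61 mm across, 16 tall. Origin: centre of its underside.
- amber_jar: Bystander: amber jar with black lid, 56 mm across, 75 tall. Origin: centre of its underside.
- pipette_bulb: Bystander: cream rubber bulb, 41 mm across, 52 tall. Origin: centre of its underside.
There are look-alikes about, which are no part of the job. There is more than one size of the guard; the one meant has the size given above.

How it is judged:
By the outcome, as a careful person would: the job done as asked, in the order asked, and still so for the second after the job is handed in, while the arm keeps its last pose, push and grip.
It also fails if it takes over 70 s, if anything falls off the work surface, if the arm or the gripper's body presses on something with over 40 N, if the wrist force passes 120 N, or if a joint passes its speed limit or range.

## Robot

A 6-joint arm with a two-finger parallel gripper is mounted at the origin on a cart in front of the work surface, level with it; the furniture and walls round the work are solid. World frame = base frame: x ahead of the robot, y to its left, z up, the work surface at z = 0. Lengths are in m, angles in degrees, forces in N, time in s.
With the tool pointing down it reaches from about 0.3 to 0.75 m from the base axis. Payload 8.5 kg.
Tool frame: the origin (TCP) lies midway between the tips of the shut fingers; the grasp point (between the pads) lies 19 mm behind it (env.hold_point_z is the distance from the TCP to the grasp point, in m); z points along the fingers, y is the line along which they close (so a half turn about z gives the same grasp; the last joint's range is limited). The gripper opens to 85 mm and grips with 20 to 120 N. Pads are 22 mm wide; open, the fingers measure 114 mm over their backs; the gripper's body (76 mm by 85 mm) begins 54 mm behind the grasp point. The pads swing forward as they close: fully open they stand 13 mm farther back than shut.
Start: joints at [52.81, 21.807, 74.336, -0, 83.858, -12.336], TCP at [0.231, 0.499, 0.231] pointing down, gripper open.
Joint ranges: [-178.18, 178.18], [-50.72, 133.34], [12.68, 142.11], [-81.47, 261.47], [9.98, 163.14], [-165.26, 165.26]. Speed limits (degrees/s): [136.94, 136.94, 180, 180, 180, 180].

## Interface

Orientations are given as a 3x3 rotation matrix whose columns are the frame's x, y, z axes.
In Python, from rig import observe, get_image, camera_info, env gives the robot as it stands.
- The arm moves only by the tool drive_tool, never from a script. Its arguments are lists of equal length, an entry for each row: "offset": the shift along the tool's x, y, z in units of 40 mm (1.0 is 40 mm), a list of three; "turn": the turn, a rotation vector about the tool's x, y, z in units of 6 degrees (1.0 is 6 degrees), a list of three; "hand": the opening, from 0 (shut) to 1 (fully open). A call has exactly 10 rows; each row shifts and turns the commanded pose from where the row before left it, along the tool's axes as they then stand; what a row does not reach is not made up. A row lasts 1/8 s, in which the tool goes at most 62.5 mm and 10.7 degrees, less where a joint would pass 70% of its speed; a pose out of reach is approached as far as the arm can. A call is refused whole if a number of a shift passes 1 or a number of a turn 1, either way. A call with a gripper value outside its range is refused whole. The fingers move at their own pace and stop on an object; "newtons" is the grip in N (left out, the last holds). Time passes only in rows, so rows that do not move let the fingers close, or fill a call up. It gives the time, the measured TCP pose, the force, the opening and the grip force at its end, in the units of the state.
- observe(): the state, without advancing time (a new reading comes with each control period).
- get_image(name): name is "side" or "top"; returns the picture (400x640x3 uint8, blue, green, red); there is no depth.
- camera_info(name): a dict with "fx", "fy", "cx", "cy" (pixels), "k1" (the pictures are not rectified: a ray, as slopes to the right and down, at radius r is drawn at 1 + k1 r^2 times it, then the intrinsics apply), "world_to_cam" (4x4, takes a point from world to camera coordinates). Camera axes: x right, y down, z forward; pixel columns grow to the right and rows downward; lengths in m; the calibration is good to about 2 mm. A picture is of the moment at which its call begins. camera_info takes no time and is no camera call.
- env.close_job(): hands the job in; it is judged then, once.
The state is a dict: "time_s": time; "q": joint angles; "qvel": joint speeds; "joint_efforts": joint torques, N m; "position": TCP position; "tool_rot": TCP orientation; "ft_force": force on the tool from outside, world axes, zero at the start; "wrist_torque": the same for the moment, N m; "grip_width": finger opening in m; "gripper_force": force on a finger pad.
Only numpy, scipy, OpenCV 4.12 (cv2) and the standard library are available. Lean on these libraries where they do the work, as an engineer would, in place of code of your own. Each camera call takes 0.05 s, during which the arm holds its last target. There are 200 camera calls.

## Working session

There is one attempt and no reset: what is moved stays moved. The work goes in short steps, Python scripts to look and compute and a tool call to move; the robot and the scene stay as the last step left them, time stands still between calls to the robot, and variables do not carry over. Pictures are saved under pics/ and viewed, at most 10 in all, crops included, and the job is handed in when it is done.

Besides the shell and the picture viewer there is one more tool, called after "Request:" as a command line: name --argument value ..., lists and objects as JSON in quotes. drive_tool: Moves the arm, as the interface text tells. Its arguments: {"type":"object","properties":{"offset":{"type":"array"},"turn":{"type":"array"},"hand":{"type":"array"},"newtons":{"type":"number"}},"required":["offset","turn","hand"]}

```bash
ls; mkdir -p pics
cat > h.py <<'E'
import numpy as np, cv2
from rig import observe, get_image, camera_info, env
def ray(cam,u,v):
    c=camera_info(cam); d=np.array([(u-c["cx"])/c["fx"],(v-c["cy"])/c["fy"]])
    s=d.copy()
    for _ in range(20): s=d/(1+c["k1"]*(s@s))
    T=np.array(c["world_to_cam"]); R,t=T[:3,:3],T[:3,3]
    return -R.T@t, R.T@np.array([s[0],s[1],1.])
def onz(cam,u,v,z):
    o,d=ray(cam,u,v); return o+d*(z-o[2])/d[2]
def tri(p1,p2):
    A=[];b=[]
    M=np.zeros((3,3));r=np.zeros(3)
    L=[ray("top",*p1),ray("side",*p2)]
    for o,d in L:
        d=d/np.linalg.norm(d);P=np.eye(3)-np.outer(d,d);M+=P;r+=P@o
    x=np.linalg.solve(M,r)
    return x,[np.linalg.norm(np.cross(x-o,d/np.linalg.norm(d))) for o,d in L]
def proj(cam,p):
    c=camera_info(cam);q=(np.array(c["world_to_cam"])@np.append(p,1))[:3];s=q[:2]/q[2];s=s*(1+c["k1"]*(s@s))
    return np.array([c["fx"]*s[0]+c["cx"],c["fy"]*s[1]+c["cy"]])
E
python3 - <<'E'
from h import *
for n in("top","side"):
    i=get_image(n); cv2.imwrite(f"pics/{n}0.png",i)
    c=camera_info(n);T=np.array(c["world_to_cam"]);print(n,c["fx"],c["k1"],-T[:3,:3].T@T[:3,3],T[2,:3])
s=observe();print(s["position"],s["tool_rot"],s["ft_force"],env.hold_point_z)
E
```

```text
pics
top 392.9369982580303 -0.09001920788045982 [ 0.42474202 -0.01511974  1.47266552] [ 6.85150200e-02 -9.28696091e-04 -9.97649653e-01]
side 445.5258870339104 0.030126342572069715 [-0.6744269  -0.56780471  0.81165943] [ 0.79801569  0.37560765 -0.4712641 ]
[0.23101692 0.49884446 0.23077491] [[-9.07390839e-01  4.20287084e-01 -7.94591529e-04]
 [ 4.20287739e-01  9.07390288e-01 -1.04019405e-03]
 [ 2.83824513e-04 -1.27781963e-03 -9.99999143e-01]] [-0.36570235 -0.3071231   0.21763803] 0.0187
```

View pics/top0.png

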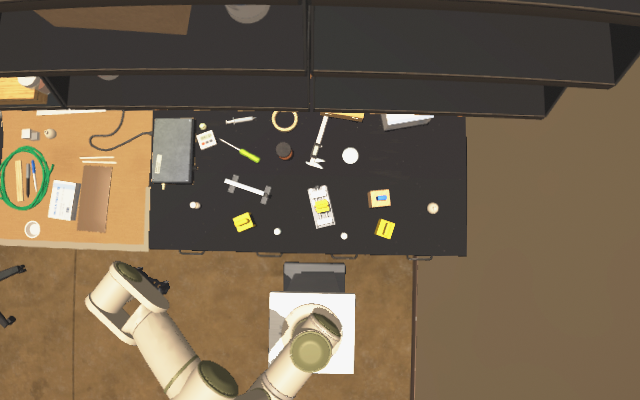

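View pics/side0.png

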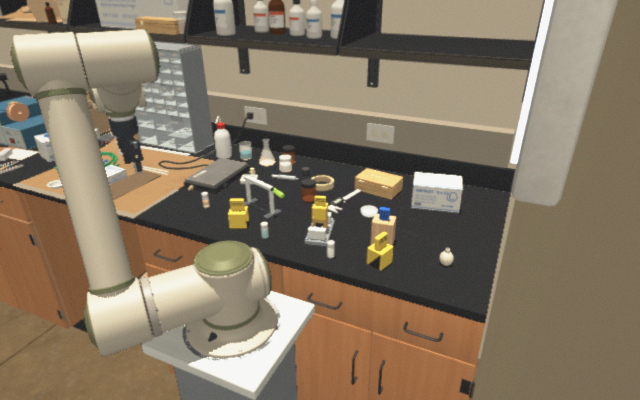

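Yellow guard candidates in the top picture are (243,222), (321,206) and (385,229). The one at (321,206) sits on the cell astride the plates, as described, and the other two stand on the worktop. An enlarged crop will confirm it.

Run:
```python
from h import *
t=cv2.imread("pics/top0.png");s=cv2.imread("pics/side0.png")
a=cv2.resize(t[170:245,215:405],(760,300),interpolation=cv2.INTER_CUBIC)
b=cv2.resize(s[165:275,225:415],None,fx=4,fy=4,interpolation=cv2.INTER_CUBIC)[:,:760]
b=b[20:320]
cv2.imwrite("pics/crop1.png",np.vstack([a,b]))
for n,i in(("top",t),("side",s)):
    h=cv2.cvtColor(i,cv2.COLOR_BGR2HSV)
    for c,lo,hi in(("yel",(22,150,90),(35,255,255)),("blue",(100,150,80),(125,255,255))):
        m=cv2.inRange(h,lo,hi);k,l,st,ce=cv2.connectedComponentsWithStats(m)
        for j in range(1,k):
            if st[j,4]>25 : print(n,c,st[j],ce[j].round(1))
```

```text
top yel [240 150  19  12  62] [249.1 155.1]
top yel [315 202  14   7  53] [322.  205.6]
top yel [233 212  21  20 172] [242.9 221.7]
top yel [375 219  20  20 254] [384.8 228.5]
side yel [312 196  16  24 276] [319.5 208.3]
side yel [228 198  21  31 472] [237.9 213.9]
side yel [367 233  27  37 476] [380.2 252.5]
side blue [379 207  11  13 102] [384.3 212.1]
```

View pics/crop1.png

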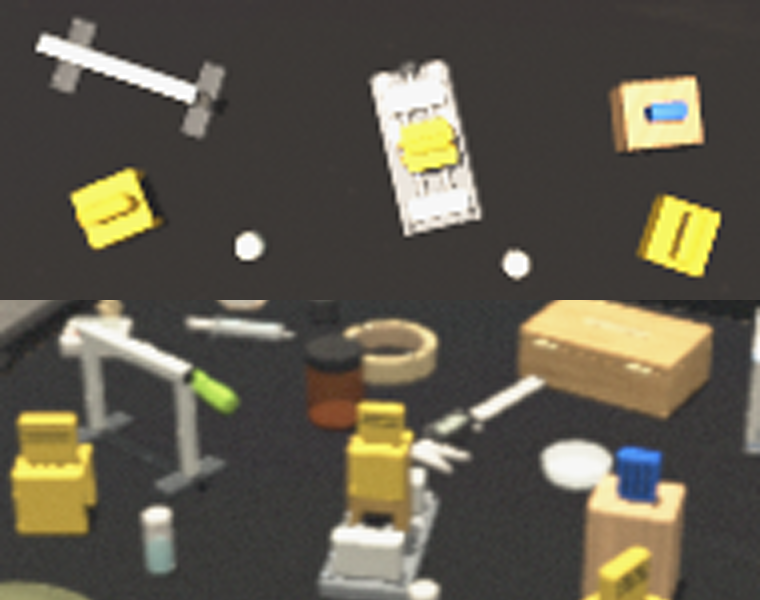

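The crop shows the guard on the cell at top (321,206), clearly smaller than the two on the worktop. The cell screw is at the far end, top about (317,187). The rail bar runs from (225,181) to (265,194), and the blue handle in its block is at (381,198).

Run:
```python
from h import *
t=cv2.imread("pics/top0.png");s=cv2.imread("pics/side0.png")
K=6
def seg(img,cam,box,f,zs,name):
    x0,y0,x1,y1=box
    c=cv2.resize(img[y0:y1,x0:x1],None,fx=K,fy=K,interpolation=cv2.INTER_CUBIC)
    m=f(c,cv2.cvtColor(c,cv2.COLOR_BGR2HSV)).astype(np.uint8)
    k,l,st,ce=cv2.connectedComponentsWithStats(m);j=1+st[1:,4].argmax();m=(l==j).astype(np.uint8)
    cn=max(cv2.findContours(m,cv2.RETR_EXTERNAL,cv2.CHAIN_APPROX_NONE)[0],key=len).reshape(-1,2)
    px=(cn+.5)/K-.5+[x0,y0]
    W=np.array([onz(cam,u,v,zs)[:2] for u,v in px],np.float32)
    r=cv2.minAreaRect(W*1000);print(name,cam,"c",np.round(r[0],1),"size",np.round(r[1],1),"ang",round(r[2],1),"px mean",px.mean(0).round(1))
    b=cv2.boxPoints(r);print("   ",b.round(0).tolist())
yel=lambda c,h:(h[...,0]>18)&(h[...,0]<38)&(h[...,1]>120)&(h[...,2]>70)
blue=lambda c,h:(h[...,0]>98)&(h[...,0]<125)&(h[...,1]>110)
bright=lambda c,h:c.min(2)>200
base=lambda c,h:c.max(2)>95
wood=lambda c,h:c.max(2)>170
seg(t,"top",(305,192,335,218),yel,.109,"guard crown109")
seg(t,"top",(218,174,274,204),bright,.115,"bar")
seg(t,"top",(302,178,342,232),base,.016,"base")
seg(t,"top",(364,184,396,212),lambda c,h:c.max(2)>90,.088,"block")
seg(t,"top",(364,184,396,212),blue,.128,"handle")
seg(s,"side",(370,200,400,228),blue,.128,"handle s")
```

```text
guard crown109 top c [467.4 -27.1] size [42.8 49. ] ang 13.0 px mean [321.6 206.2]
    [[441.0, -8.0], [452.0, -56.0], [494.0, -46.0], [483.0, 2.0]]
bar top c [528.1 244.3] size [143.9  15.7] ang 72.3 px mean [243.8 186.7]
    [[499.0, 178.0], [514.0, 173.0], [558.0, 310.0], [543.0, 315.0]]
base top c [470.5 -25.7] size [157.7  77. ] ang 14.1 px mean [320.9 206.2]
    [[385.0, -8.0], [403.0, -82.0], [556.0, -44.0], [538.0, 31.0]]
block top c [ 500.8 -229.5] size [63.9 81.9] ang 6.8 px mean [378.9 198.1]
    [[464.0, -193.0], [474.0, -274.0], [537.0, -266.0], [528.0, -185.0]]
handle top c [ 500.4 -230.9] size [12.2 34.6] ang 2.7 px mean [381.1 197.5]
    [[493.0, -214.0], [495.0, -248.0], [507.0, -248.0], [506.0, -213.0]]
handle s side c [ 475.4 -240.8] size [81.  36.3] ang 13.6 px mean [384.3 212.4]
    [[432.0, -233.0], [440.0, -268.0], [519.0, -249.0], [510.0, -214.0]]
```

```bash
cat >> h.py <<'E'
def go(x,y,z,yaw):
    """needed shift in tool units (after turning) and turn; yaw = angle of tool y axis, mm"""
    s=observe();R=np.array(s["tool_rot"]);p=np.array(s["position"])*1000
    a=np.radians(yaw);c,sn=np.cos(a),np.sin(a)
    G=np.array([[-sn,c,0],[c,sn,0],[0,0,-1.]])
    G[:,0]=np.cross(G[:,1],G[:,2])
    rv=cv2.Rodrigues(R.T@G)[0].ravel()*180/np.pi
    print("pos",p.round(1),"turn units",(rv/6).round(3),"shift units(target frame)",(G.T@(np.array([x,y,z])-p)/40).round(3),"F",np.round(s["ft_force"],2),"grip",round(s["grip_width"]*1000,2),round(s["gripper_force"],1),"t",round(s["time_s"],2))
E
python3 -c "
from h import *
go(468.5,-26.5,200,14.1)"
```

```text
pos [231.  498.8 230.8] turn units [-1.300e-02  3.000e-03  8.508e+00] shift units(target frame) [-14.184   2.559   0.769] F [-0.37 -0.31  0.22] grip 85.81 0.0 t 0.1
```

Request:
drive_tool --offset '[[0,0,0],[0,0,0],[0,0,0],[0,0,0],[0,0,0],[0,0,0],[0,0,0],[0,0,0],[0,0,0],[0,0,0]]' --turn '[[0,0,0.85],[0,0,0.85],[0,0,0.85],[0,0,0.85],[0,0,0.85],[0,0,0.85],[0,0,0.85],[0,0,0.85],[0,0,0.85],[0,0,0.85]]' --hand '[0.6,0.6,0.6,0.6,0.6,0.6,0.6,0.6,0.6,0.6]' --newtons 40

```text
time_s: 1.35
position: [0.2311, 0.4989, 0.231]
tool_rot: [[-0.242, 0.97, -0.001], [0.97, 0.242, -0.001], [-0.001, -0.001, -1.0]]
ft_force: [-0.1, 0.3, -0.7]
grip_width: 0.0509
gripper_force: 0.0
```

Request:
drive_tool --offset '[[-0.7,0.13,0],[-0.7,0.13,0],[-0.7,0.13,0],[-0.7,0.13,0],[-0.7,0.13,0],[-0.7,0.13,0],[-0.7,0.13,0],[-0.7,0.13,0],[-0.7,0.13,0],[-0.7,0.13,0]]' --turn '[[0,0,0],[0,0,0],[0,0,0],[0,0,0],[0,0,0],[0,0,0],[0,0,0],[0,0,0],[0,0,0],[0,0,0]]' --hand '[0.6,0.6,0.6,0.6,0.6,0.6,0.6,0.6,0.6,0.6]'

```text
time_s: 2.6
position: [0.3501, 0.2393, 0.2311]
tool_rot: [[-0.244, 0.97, -0.001], [0.97, 0.244, -0.0], [-0.0, -0.001, -1.0]]
ft_force: [0.5, -0.2, 0.5]
grip_width: 0.051
gripper_force: 0.0
```

Request:
drive_tool --offset '[[-0.7,0.13,0],[-0.7,0.13,0],[-0.7,0.13,0],[-0.7,0.13,0],[-0.7,0.13,0],[-0.7,0.13,0],[-0.7,0.13,0],[-0.7,0.13,0],[-0.7,0.13,0],[0,0,0]]' --turn '[[0,0,0],[0,0,0],[0,0,0],[0,0,0],[0,0,0],[0,0,0],[0,0,0],[0,0,0],[0,0,0],[0,0,0]]' --hand '[0.6,0.6,0.6,0.6,0.6,0.6,0.6,0.6,0.6,0.6]'

```text
time_s: 3.85
position: [0.4574, 0.0061, 0.2309]
tool_rot: [[-0.242, 0.97, -0.001], [0.97, 0.242, 0.0], [0.0, -0.001, -1.0]]
ft_force: [-0.2, 0.9, 0.3]
grip_width: 0.0511
gripper_force: 0.0
```

```bash
python3 -c "
from h import *
go(468.5,-26.5,112,14.1)
i=get_image('side');cv2.imwrite('pics/s2.png',cv2.resize(i[110:270,230:430],(750,600),interpolation=cv2.INTER_CUBIC))
"
```

```text
pos [457.4   6.1 230.9] turn units [-0.007 -0.002 -0.014] shift units(target frame) [-0.859  0.072  2.972] F [-0.16  0.88  0.34] grip 51.09 0.0 t 3.85
```

View pics/s2.png

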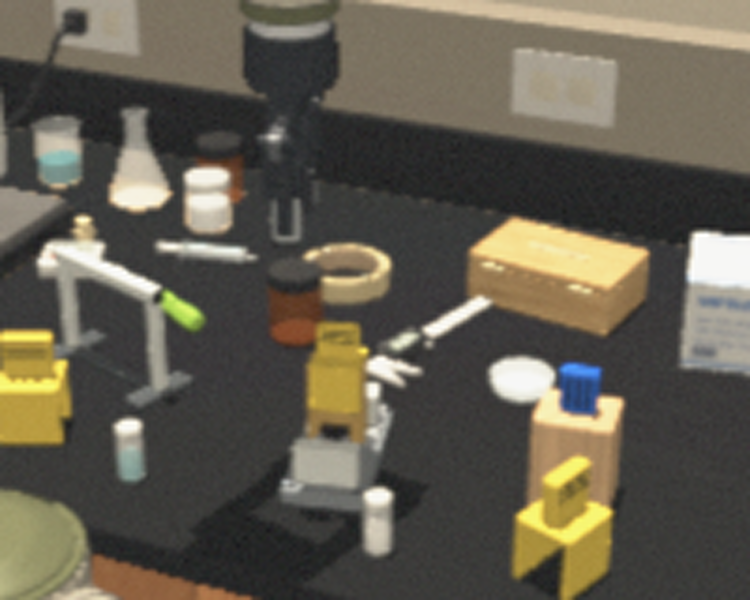

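```bash
python3 -c "
from h import *
print(proj('side',[.4685,-.0265,.141]),proj('top',[.4685,-.0265,.141]))
i=get_image('top');cv2.imwrite('pics/t2.png',i)
"
```

```text
[319.18536502 196.28466185] [321.31570271 205.32095411]
```

Request:
drive_tool --offset '[[-0.43,0.04,0],[-0.43,0.03,0],[0,0,0.4],[0,0,0.4],[0,0,0.4],[0,0,0.4],[0,0,0.4],[0,0,0],[0,0,0],[0,0,0]]' --turn '[[0,0,0],[0,0,0],[0,0,0],[0,0,0],[0,0,0],[0,0,0],[0,0,0],[0,0,0],[0,0,0],[0,0,0]]' --hand '[0.6,0.6,0.6,0.6,0.6,0.6,0.6,0.6,0.6,0.6]'

```text
time_s: 5.2
position: [0.4685, -0.0256, 0.152]
tool_rot: [[-0.244, 0.97, 0.001], [0.97, 0.244, -0.0], [-0.001, 0.001, -1.0]]
ft_force: [-0.1, -0.3, 0.8]
grip_width: 0.0511
gripper_force: 0.0
```

Request:
drive_tool --offset '[[0,0,0.33],[0,0,0.33],[0,0,0.32],[0,0,0],[0,0,0],[0,0,0],[0,0,0],[0,0,0],[0,0,0],[0,0,0]]' --turn '[[0,0,0],[0,0,0],[0,0,0],[0,0,0],[0,0,0],[0,0,0],[0,0,0],[0,0,0],[0,0,0],[0,0,0]]' --hand '[0.6,0.6,0.6,0.6,0,0,0,0,0,0]'

```text
time_s: 6.45
position: [0.4683, -0.0254, 0.1125]
tool_rot: [[-0.244, 0.97, 0.001], [0.97, 0.244, -0.0], [-0.001, 0.001, -1.0]]
ft_force: [-0.8, -0.3, 5.6]
grip_width: 0.0112
gripper_force: 42.7
```

```bash
python3 -c "
from h import *
go(528.1,244.3,240,-17.7)
i=get_image('side');t=get_image('top');cv2.imwrite('pics/s3.png',np.vstack([cv2.resize(i[150:260,270:420],(600,440),interpolation=cv2.INTER_CUBIC)]))
"
```

```text
pos [468.3 -25.4 112.5] turn units [9.000e-03 3.000e-03 5.308e+00] shift units(target frame) [ 6.878 -0.627 -3.187] F [-0.79 -0.3   5.63] grip 11.19 42.7 t 6.45
```

View pics/s3.png

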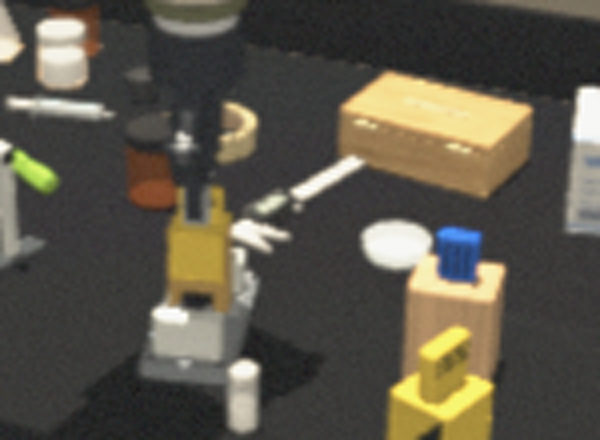

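Request:
drive_tool --offset '[[0,0,-0.3],[0,0,-0.5],[0,0,-0.5],[0,0,-0.5],[0,0,-0.5],[0,0,0],[0,0,0],[0,0,0],[0,0,0],[0,0,0]]' --turn '[[0,0,0],[0,0,0],[0,0,0],[0,0,0.7],[0,0,0.8],[0,0,0.8],[0,0,0.8],[0,0,0.8],[0,0,0.8],[0,0,0.6]]' --hand '[0,0,0,0,0,0,0,0,0,0]'

```text
time_s: 7.8
position: [0.468, -0.0253, 0.2046]
tool_rot: [[0.305, 0.952, -0.0], [0.952, -0.305, 0.0], [0.0, -0.0, -1.0]]
ft_force: [0.4, 0.4, -0.5]
grip_width: 0.0115
gripper_force: 41.9
```

Request:
drive_tool --offset '[[0.5,-0.06,0],[0.7,-0.07,0],[0.7,-0.07,0],[0.7,-0.07,0],[0.7,-0.07,0],[0.7,-0.07,0],[0.7,-0.06,0],[0.7,-0.06,0],[0.6,-0.05,0],[0,0,0]]' --turn '[[0,0,0],[0,0,0],[0,0,0],[0,0,0],[0,0,0],[0,0,0],[0,0,0],[0,0,0],[0,0,0],[0,0,0]]' --hand '[0,0,0,0,0,0,0,0,0,0]'

```text
time_s: 9.05
position: [0.5186, 0.2114, 0.2043]
tool_rot: [[0.301, 0.954, -0.0], [0.954, -0.301, 0.0], [-0.0, -0.0, -1.0]]
ft_force: [-0.0, -0.2, 0.0]
grip_width: 0.0113
gripper_force: 41.9
```

Run:
```python
from h import *
go(528.1,244.3,125,-17.7)
i=get_image('side');t=get_image('top');cv2.imwrite("pics/top3.png",t);cv2.imwrite("pics/side3.png",i)
a=cv2.resize(i[130:240,215:325],(550,550),interpolation=cv2.INTER_CUBIC)
cv2.imwrite('pics/s4.png',a)
# bar in the side view: predicted end points
for k in(-72,72):
    d=np.array([.304,.953]);p=np.array([528.1,244.3])+k*d
    print(proj('side',[p[0]/1e3,p[1]/1e3,.115]))
K=6;seg=t[190:220,305:340]
# cell plates/gap, fresh: print raw grayscale column along cell x through gap
g=cv2.cvtColor(t,cv2.COLOR_BGR2GRAY).astype(np.float32)
c=np.array([.4695,-.026]);ex=np.array([.970,.244]);ey=np.array([-.244,.970])
for off in(-.012,0,.012):
    m=np.array([proj('top',[*(c+ex*x/1e3+ey*off),.105]) for x in range(-24,25,2)],np.float32)
    print(cv2.remap(g,m[:,0][None],m[:,1][None],cv2.INTER_CUBIC).round().astype(int).tolist())
```

```text
pos [518.6 211.4 204.3] turn units [-0.002  0.     0.027] shift units(target frame) [ 0.855 -0.025  1.982] F [-0.04 -0.19  0.01] grip 11.26 41.9 t 9.05
[271.17271223 187.16587533]
[244.85226767 175.40702243]
[[138, 98, 95, 86, 81, 151, 228, 233, 203, 172, 137, 125, 137, 166, 206, 229, 211, 161, 108, 100, 151, 183, 198, 221, 223]]
[[102, 102, 108, 76, 82, 151, 209, 210, 192, 155, 113, 105, 135, 179, 208, 220, 201, 159, 118, 90, 111, 168, 217, 221, 231]]
[[181, 144, 100, 78, 105, 165, 200, 206, 194, 160, 122, 116, 146, 183, 206, 215, 201, 175, 155, 149, 163, 195, 217, 227, 235]]
```

View pics/s4.png

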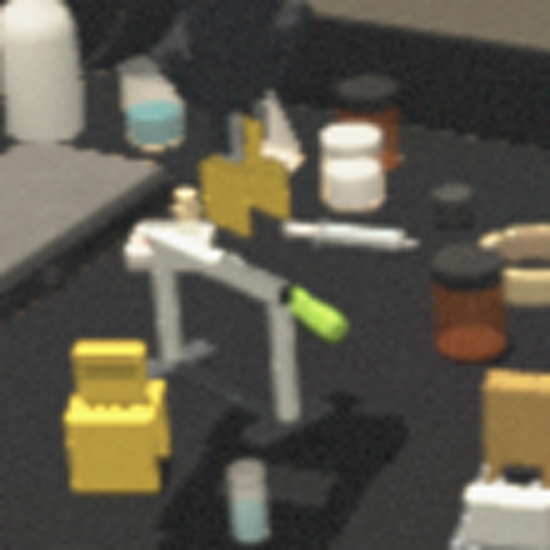

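Request:
drive_tool --offset '[[0.43,-0.02,0],[0.43,0,0],[0,0,0],[0,0,0.4],[0,0,0.4],[0,0,0.4],[0,0,0.4],[0,0,0.3],[0,0,0.09],[0,0,0]]' --turn '[[0,0,0.03],[0,0,0],[0,0,0],[0,0,0],[0,0,0],[0,0,0],[0,0,0],[0,0,0],[0,0,0],[0,0,0]]' --hand '[0,0,0,0,0,0,0,0,0,0]'

```text
time_s: 10.4
position: [0.5286, 0.2434, 0.1247]
tool_rot: [[0.306, 0.952, 0.0], [0.952, -0.306, 0.0], [0.0, 0.0, -1.0]]
ft_force: [-0.7, 1.3, -0.2]
grip_width: 0.0114
gripper_force: 41.9
```

Bar not touched yet. Lower the last 2 mm or so, check, then release.

Request:
drive_tool --offset '[[0,0,0.02],[0,0,0.02],[0,0,0.01],[0,0,0.01],[0,0,0],[0,0,0],[0,0,0],[0,0,0],[0,0,0],[0,0,0]]' --turn '[[0,0,0],[0,0,0],[0,0,0],[0,0,0],[0,0,0],[0,0,0],[0,0,0],[0,0,0],[0,0,0],[0,0,0]]' --hand '[0,0,0,0,0,0,0,0,0,0]'

```text
time_s: 11.65
position: [0.5286, 0.2434, 0.1226]
tool_rot: [[0.306, 0.952, 0.001], [0.952, -0.306, 0.0], [0.0, 0.001, -1.0]]
ft_force: [-1.8, -0.2, 5.4]
grip_width: 0.0112
gripper_force: 42.8
```

Run:
```python
from h import *
go(500.4,-230.9,200,4)
i=get_image('side')
cv2.imwrite('pics/s5.png',cv2.resize(i[130:240,215:325],(440,440),interpolation=cv2.INTER_CUBIC))
```

```text
pos [528.6 243.4 122.6] turn units [ 5.000e-03 -2.000e-03 -3.639e+00] shift units(target frame) [-11.78   -1.53   -1.935] F [-1.84 -0.19  5.37] grip 11.19 42.8 t 11.65
```

View pics/s5.png

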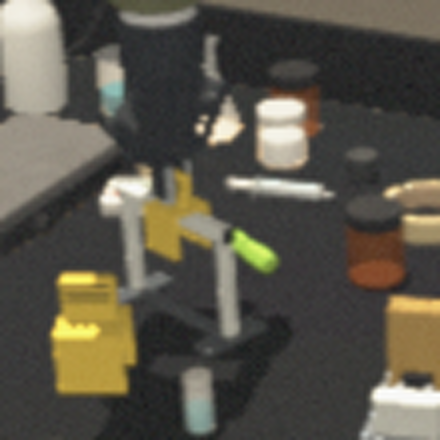

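The guard is astride the bar at crop (175,225), with light contact of 5 N. Release and rise.

Request:
drive_tool --offset '[[0,0,0],[0,0,0],[0,0,0],[0,0,-0.2],[0,0,-0.4],[0,0,-0.5],[0,0,-0.5],[0,0,-0.4],[0,0,0],[0,0,0]]' --turn '[[0,0,0],[0,0,0],[0,0,0],[0,0,0],[0,0,0],[0,0,-0.6],[0,0,-0.8],[0,0,-0.8],[0,0,-0.8],[0,0,-0.6]]' --hand '[0.4,0.4,0.4,0.4,0.4,0.4,0.5,0.5,0.5,0.5]'

```text
time_s: 12.95
position: [0.5286, 0.2434, 0.2029]
tool_rot: [[-0.068, 0.998, 0.001], [0.998, 0.068, 0.0], [0.0, 0.001, -1.0]]
ft_force: [-0.0, 1.1, -0.2]
grip_width: 0.0427
gripper_force: 0.0
```

Request:
drive_tool --offset '[[-0.6,-0.1,0],[-0.9,-0.1,0],[-0.9,-0.1,0],[-0.9,-0.1,0],[-0.9,-0.1,0],[-0.9,-0.1,0],[-0.9,-0.1,0],[-0.9,-0.1,0],[-0.6,-0.1,0],[0,0,0]]' --turn '[[0,0,0],[0,0,0],[0,0,0],[0,0,0],[0,0,0],[0,0,0],[0,0,0],[0,0,0],[0,0,0],[0,0,0]]' --hand '[0.5,0.5,0.5,0.5,0.5,0.5,0.5,0.5,0.5,0.5]'

```text
time_s: 14.2
position: [0.5123, -0.0595, 0.2026]
tool_rot: [[-0.063, 0.998, 0.001], [0.998, 0.063, -0.0], [-0.0, 0.001, -1.0]]
ft_force: [0.6, 0.1, -0.7]
grip_width: 0.0423
gripper_force: 0.0
```

Run:
```python
from h import *
t=cv2.imread("pics/t2.png");K=6
x0,y0=364,184;c=cv2.resize(t[184:212,364:396],None,fx=K,fy=K,interpolation=cv2.INTER_CUBIC)
h=cv2.cvtColor(c,cv2.COLOR_BGR2HSV)
for name,m,z in (("wood",c.max(2)>195,.088),("wood",c.max(2)>215,.088),("blue",(h[...,0]>98)&(h[...,0]<125)&(h[...,1]>110),.128)):
    if name=="wood": m=m|((h[...,0]>98)&(h[...,0]<125)&(h[...,1]>110))
    cn=max(cv2.findContours(m.astype(np.uint8),cv2.RETR_EXTERNAL,cv2.CHAIN_APPROX_NONE)[0],key=len).reshape(-1,2)
    W=np.array([onz("top",*((p+.5)/K-.5+[x0,y0]),z)[:2] for p in cn],np.float32)*1000
    r=cv2.minAreaRect(W);print(name,np.round(r[0],1),np.round(r[1],1),round(r[2],1))
# side view: wood-top/handle consistency
s=cv2.imread("pics/side3.png");h=cv2.cvtColor(s,cv2.COLOR_BGR2HSV);m=cv2.inRange(h,(98,110,60),(125,255,255));m[:,:370]=0;m[:,400:]=0;m[:195]=0;m[235:]=0
ys,xs=np.nonzero(m);print("side blue",xs.min(),xs.max(),ys.min(),ys.max(),xs.mean(),ys.mean())
for z in(.088,.108,.128):print(z,proj("side",[.5004,-.2309,z]))
i=get_image('side');tt=get_image('top');cv2.imwrite("pics/side5.png",i);cv2.imwrite("pics/top5.png",tt)
h=cv2.cvtColor(tt,cv2.COLOR_BGR2HSV);m=cv2.inRange(h[150:230,220:280],(18,120,70),(38,255,255))
ys,xs=np.nonzero(m);ys=ys+150;xs=xs+220;k=ys<208;print("guard top px",xs[k].mean(),ys[k].mean(),proj("top",[.5286,.2434,.13]))
go(500.4,-230.9,91,4)
```

```text
wood [ 501.  -233.5] [58.9 69. ] 6.9
wood [ 500.9 -233.6] [57.9 67.8] 6.9
blue [ 500.3 -231.1] [12.1 34.1] 2.7
side blue 379 390 206 219 384.07751937984494 212.29457364341084
0.088 [382.38509932 219.16446704]
0.108 [382.74810062 213.67492252]
0.128 [383.1166092  208.11110028]
guard top px 246.76610169491525 174.1728813559322 [243.1576988  186.21311004]
pos [512.3 -57.9 202.4] turn units [ 0.004 -0.001 -0.041] shift units(target frame) [-4.293 -0.599  2.786] F [-0.39  0.42  0.16] grip 42.84 0.0 t 14.3
```

```bash
python3 -c "
from h import *
go(500.8,-233,91,6.5)"
```

```text
pos [512.3 -57.9 202.4] turn units [ 0.004 -0.001 -0.457] shift units(target frame) [-4.316 -0.782  2.786] F [-0.39  0.42  0.16] grip 42.84 0.0 t 14.3
```

Request:
drive_tool --offset '[[0,0,0],[-0.5,-0.1,0],[-0.75,-0.14,0],[-0.75,-0.14,0],[-0.75,-0.14,0],[-0.75,-0.14,0],[-0.75,-0.12,0],[0,0,0.4],[0,0,0.4],[0,0,0]]' --turn '[[0,0,-0.46],[0,0,0],[0,0,0],[0,0,0],[0,0,0],[0,0,0],[0,0,0],[0,0,0],[0,0,0],[0,0,0]]' --hand '[0.5,0.5,0.5,0.5,0.5,0.5,0.5,0.5,0.5,0.5]'

```text
time_s: 15.55
position: [0.5006, -0.2296, 0.1694]
tool_rot: [[-0.115, 0.993, -0.002], [0.993, 0.115, 0.001], [0.002, -0.001, -1.0]]
ft_force: [0.3, 0.4, 0.5]
grip_width: 0.0429
gripper_force: 0.0
```

```bash
python3 -c "
from h import *
go(500.8,-233,91,6.5)
i=get_image('side');t=get_image('top')
cv2.imwrite('pics/s6.png',np.hstack([cv2.resize(i[150:260,340:430],(360,440),interpolation=cv2.INTER_CUBIC),cv2.resize(i[130:240,215:325],(440,440),interpolation=cv2.INTER_CUBIC)]))
"
```

```text
pos [ 500.6 -229.6  169.4] turn units [-0.014 -0.015  0.016] shift units(target frame) [-0.086 -0.005  1.961] F [0.28 0.36 0.52] grip 42.85 0.0 t 15.55
```

View pics/s6.png

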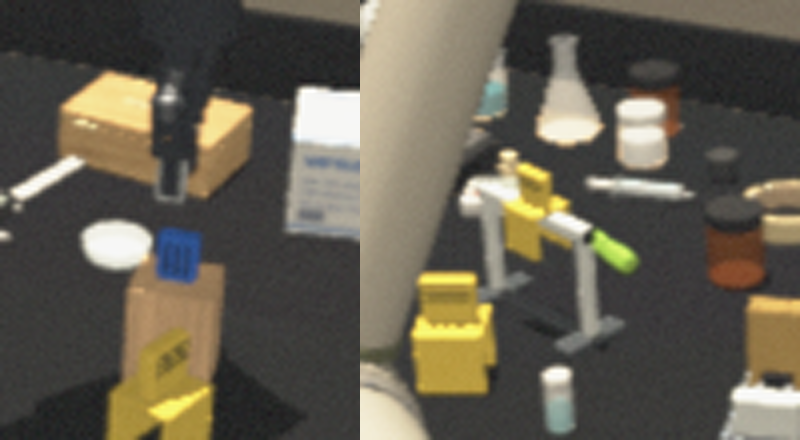

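The right crop shows the guard hanging squarely astride the bar. The left crop shows the open gripper straight above the blue handle (crop 178,255). Descend and grip.

Request:
drive_tool --offset '[[-0.08,0,0.38],[0,0,0.4],[0,0,0.4],[0,0,0.4],[0,0,0.25],[0,0,0.1],[0,0,0],[0,0,0],[0,0,0],[0,0,0]]' --turn '[[0,0,0],[0,0,0],[0,0,0],[0,0,0],[0,0,0],[0,0,0],[0,0,0],[0,0,0],[0,0,0],[0,0,0]]' --hand '[0.5,0.5,0.5,0.5,0.5,0.5,0.5,0.5,0.5,0.5]'

```text
time_s: 16.9
position: [0.501, -0.234, 0.0932]
tool_rot: [[-0.114, 0.994, 0.0], [0.994, 0.114, -0.0], [-0.0, 0.0, -1.0]]
ft_force: [0.1, -0.4, -0.5]
grip_width: 0.0428
gripper_force: 0.0
```

Request:
drive_tool --offset '[[0,0,0],[0,0,0],[0,0,0],[0,0,0],[0,0,0],[0,0,0],[0,0,0],[0,0,0],[0,0,0],[0,0,0]]' --turn '[[0,0,0],[0,0,0],[0,0,0],[0,0,0],[0,0,0],[0,0,0],[0,0,0],[0,0,0],[0,0,0],[0,0,0]]' --hand '[0,0,0,0,0,0,0,0,0,0]' --newtons 60

```text
time_s: 18.15
position: [0.5024, -0.2341, 0.0936]
tool_rot: [[-0.114, 0.994, 0.004], [0.994, 0.114, -0.001], [-0.001, 0.004, -1.0]]
ft_force: [5.8, 2.3, 1.7]
grip_width: 0.0152
gripper_force: 59.6
```

Request:
drive_tool --offset '[[0,0.04,0],[0,0.02,0],[0,0,0],[0,0,-0.2],[0,0,-0.4],[0,0,-0.5],[0,0,-0.5],[0,0,-0.5],[0,0,-0.5],[0,0,-0.4]]' --turn '[[0,0,0],[0,0,0],[0,0,0],[0,0,0],[0,0,0],[0,0,0],[0,0,0],[0,0,0],[0,0,0],[0,0,0]]' --hand '[0,0,0,0,0,0,0,0,0,0]'

```text
time_s: 19.4
position: [0.5033, -0.2336, 0.2139]
tool_rot: [[-0.114, 0.994, 0.0], [0.994, 0.114, -0.0], [-0.0, 0.0, -1.0]]
ft_force: [-0.6, -0.3, -0.2]
grip_width: 0.0151
gripper_force: 59.5
```

Run:
```python
from h import *
go(467.6,-26.5,215,14.1)
i=get_image('side');t=get_image('top');cv2.imwrite("pics/side7.png",i);cv2.imwrite("pics/top7.png",t)
# cell, arm away: refit gap centre from several cross-profiles
g=cv2.cvtColor(t,cv2.COLOR_BGR2GRAY).astype(np.float32)
K=6;c6=cv2.resize(g[175:235,300:345],None,fx=K,fy=K,interpolation=cv2.INTER_CUBIC)
for th in(80,95,110):
    cn=max(cv2.findContours((c6>th).astype(np.uint8),cv2.RETR_EXTERNAL,cv2.CHAIN_APPROX_NONE)[0],key=len).reshape(-1,2)
    W=np.array([onz("top",*((p+.5)/K-.5+[300,175]),.016)[:2] for p in cn],np.float32)*1000
    r=cv2.minAreaRect(W);print("base",np.round(r[0],1),np.round(r[1],1),round(r[2],1))
c=np.array([.4695,-.026]);a=np.radians(14.1);ex=np.array([np.cos(a),np.sin(a)]);ey=np.array([-ex[1],ex[0]])
X=np.arange(-24,24.1,1)
P=[]
for off in np.arange(-.018,.019,.004):
    m=np.array([proj('top',[*(c+ex*x/1e3+ey*off),.105]) for x in X],np.float32)
    P.append(cv2.remap(g,m[:,0][None],m[:,1][None],cv2.INTER_CUBIC)[0])
P=np.array(P);mi=np.abs(X)<8
for r in P:
    w=np.clip(190-r[mi],0,None);print(round((w*X[mi]).sum()/w.sum(),1),end=" ")
print();print(P.mean(0).round().astype(int).tolist())
```

```text
pos [ 503.3 -233.6  213.9] turn units [ 1.000e-03  1.000e-03 -1.262e+00] shift units(target frame) [ 5.238  0.396 -0.027] F [-0.63 -0.26 -0.22] grip 15.08 59.5 t 19.4
base [470.7 -25.6] [159.2  78.1] 14.1
base [470.4 -25.6] [157.6  76.9] 14.1
base [470.1 -25.6] [156.1  75.9] 14.1
-2.5 -2.1 -1.8 -2.0 -2.7 -2.5 -1.6 -2.2 -2.7 -2.0 
[157, 148, 142, 135, 125, 112, 99, 93, 101, 126, 161, 193, 215, 224, 223, 215, 204, 190, 171, 152, 135, 125, 125, 133, 147, 162, 178, 193, 206, 218, 225, 224, 217, 205, 191, 175, 161, 151, 147, 150, 160, 174, 188, 201, 211, 220, 225, 227, 227]
```

Request:
drive_tool --offset '[[0,0,0],[0,0,0],[0.5,0.05,0],[0.75,0.07,0],[0.75,0.07,0],[0.75,0.07,0],[0.75,0.06,0],[0.75,0.06,0],[0.7,0.05,0],[0.28,0.01,0]]' --turn '[[0,0,-0.63],[0,0,-0.63],[0,0,0],[0,0,0],[0,0,0],[0,0,0],[0,0,0],[0,0,0],[0,0,0],[0,0,0]]' --hand '[0,0,0,0,0,0,0,0,0,0]'

```text
time_s: 20.75
position: [0.4686, -0.0246, 0.2128]
tool_rot: [[-0.244, 0.97, -0.001], [0.97, 0.244, 0.0], [0.0, -0.001, -1.0]]
ft_force: [0.2, -0.0, -0.3]
grip_width: 0.0154
gripper_force: 59.5
```

Request:
drive_tool --offset '[[0,0,0],[0,0,0],[0,0,0],[0,0,0],[0,0,0],[0,0,0],[0,0,0],[0,0,0],[0,0,0],[0,0,0]]' --turn '[[0,0,0],[0,0,0],[0,0,0],[0,0,0],[0,0,0],[0,0,0],[0,0,0],[0,0,0],[0,0,0],[0,0,0]]' --hand '[0,0,0,0,0,0,0,0,0,0]'

```text
time_s: 22.0
position: [0.4695, -0.0265, 0.2129]
tool_rot: [[-0.243, 0.97, -0.0], [0.97, 0.243, 0.0], [0.0, -0.0, -1.0]]
ft_force: [0.0, -0.9, -0.3]
grip_width: 0.0152
gripper_force: 59.5
```

Run:
```python
from h import *
go(469.3,-26.2,190,14.1)
i=get_image('side');t=get_image('top');cv2.imwrite("pics/side8.png",i)
cv2.imwrite('pics/s8.png',cv2.resize(i[140:250,275:375],(545,600),interpolation=cv2.INTER_CUBIC))
s=observe();p=np.array(s["position"]);p[2]-=.0856
print("tip px pred",proj('side',p))
for x in(-3,0,3,6,9):
  a=np.radians(14.1);e=np.array([np.cos(a),np.sin(a)]);print(x,proj('side',[*(np.array([.4693,-.0262])+e*x/1e3),.105]))
```

```text
pos [469.5 -26.5 212.9] turn units [-0.001 -0.001 -0.003] shift units(target frame) [ 0.008 -0.003  0.573] F [ 0.   -0.91 -0.29] grip 15.23 59.5 t 22.0
tip px pred [319.3521185  199.89457171]
-3 [319.1385977  206.38304124]
0 [319.3138174  205.93915184]
3 [319.48840988 205.4968518 ]
6 [319.66237856 205.0561325 ]
9 [319.83572679 204.61698539]
```

View pics/s8.png

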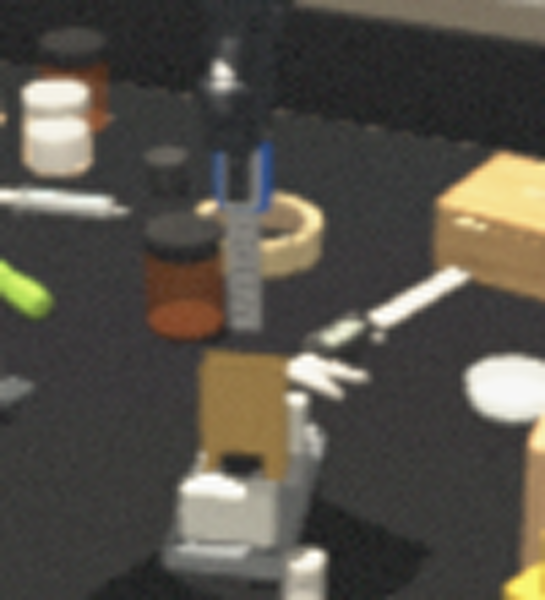

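The gauge hangs upright, tip at crop (247,332), centred over the plates at crop (203–290,352). Now I enter the bevel slowly.

Request:
drive_tool --offset '[[0,0,0.12],[0,0,0.12],[0,0,0.12],[0,0,0.12],[0,0,0.06],[0,0,0.06],[0,0,0.06],[0,0,0.06],[0,0,0.06],[0,0,0]]' --turn '[[0,0,0],[0,0,0],[0,0,0],[0,0,0],[0,0,0],[0,0,0],[0,0,0],[0,0,0],[0,0,0],[0,0,0]]' --hand '[0,0,0,0,0,0,0,0,0,0]'

```text
time_s: 23.35
position: [0.4694, -0.0265, 0.1816]
tool_rot: [[-0.243, 0.97, -0.0], [0.97, 0.243, 0.0], [0.0, -0.0, -1.0]]
ft_force: [0.4, -0.5, -0.6]
grip_width: 0.0155
gripper_force: 59.5
```

Request:
drive_tool --offset '[[0,0,0.05],[0,0,0.05],[0,0,0.05],[0,0,0.05],[0,0,0],[0,0,0],[0,0,0],[0,0,0],[0,0,0],[0,0,0]]' --turn '[[0,0,0],[0,0,0],[0,0,0],[0,0,0],[0,0,0],[0,0,0],[0,0,0],[0,0,0],[0,0,0],[0,0,0]]' --hand '[0,0,0,0,0,0,0,0,0,0]'

```text
time_s: 24.6
position: [0.4695, -0.0265, 0.1737]
tool_rot: [[-0.243, 0.97, -0.0], [0.97, 0.243, -0.0], [-0.0, -0.0, -1.0]]
ft_force: [-0.2, -0.1, -0.1]
grip_width: 0.0147
gripper_force: 59.5
```

Request:
drive_tool --offset '[[0,0.01,0],[0,0.01,0],[0,0.01,0],[0,0.01,0],[0,0,0],[0,0,0],[0,0,0],[0,0,0],[0,0,0],[0,0,0]]' --turn '[[0,0,0],[0,0,0],[0,0,0],[0,0,0],[0,0,0],[0,0,0],[0,0,0],[0,0,0],[0,0,0],[0,0,0]]' --hand '[0,0,0,0,0,0,0,0,0,0]'

```text
time_s: 25.85
position: [0.4709, -0.0261, 0.1737]
tool_rot: [[-0.243, 0.97, -0.001], [0.97, 0.243, -0.0], [0.0, -0.001, -1.0]]
ft_force: [-4.2, -2.9, 2.8]
grip_width: 0.0152
gripper_force: 60.1
```

```bash
cat >> h.py <<'E'
def st():
    P=[];F=[];T=[]
    s=observe()
    a=np.radians(14.1);e=np.array([np.cos(a),np.sin(a),0]);n=np.array([-e[1],e[0],0])
    p=np.array(s["position"])*1000;f=np.array(s["ft_force"]);m=np.array(s["wrist_torque"]);R=np.array(s["tool_rot"])
    print("along x %.2f y %.2f tip z %.2f | Fx %.2f Fy %.2f Fz %.2f | My %.3f tilt %.2f deg"%((p-[469.5,-26.5,0])@e,(p-[469.5,-26.5,0])@n,p[2]-85.6,f@e,f@n,f[2],m@n,np.degrees(R[:,2]@e)))
E
python3 -c "
from h import *
st()"
```

```text
along x 1.43 y 0.04 tip z 88.08 | Fx -4.81 Fy -1.74 Fz 2.78 | My 1.288 tilt -0.03 deg
```

Request:
drive_tool --offset '[[0,-0.02,0],[0,-0.02,0],[0,-0.02,0],[0,-0.02,0],[0,0,0],[0,0,0],[0,0,0],[0,0,0],[0,0,0],[0,0,0]]' --turn '[[0,0,0],[0,0,0],[0,0,0],[0,0,0],[0,0,0],[0,0,0],[0,0,0],[0,0,0],[0,0,0],[0,0,0]]' --hand '[0,0,0,0,0,0,0,0,0,0]'

```text
time_s: 27.1
position: [0.4682, -0.0269, 0.1738]
tool_rot: [[-0.243, 0.97, 0.001], [0.97, 0.243, -0.0], [-0.0, 0.001, -1.0]]
ft_force: [1.3, 0.1, 0.9]
grip_width: 0.0151
gripper_force: 59.6
```

```bash
python3 -c "
from h import *
st()"
```

```text
along x -1.38 y -0.08 tip z 88.24 | Fx 1.25 Fy -0.19 Fz 0.88 | My -0.519 tilt 0.04 deg
```

Request:
drive_tool --offset '[[0,0.02,0],[0,0.015,0],[0,0,0.1],[0,0,0.1],[0,0,0.1],[0,0,0.1],[0,0,0.05],[0,0,0.05],[0,0,0],[0,0,0]]' --turn '[[0,0,0],[0,0,0],[0,0,0],[0,0,0],[0,0,0],[0,0,0],[0,0,0],[0,0,0],[0,0,0],[0,0,0]]' --hand '[0,0,0,0,0,0,0,0,0,0]'

```text
time_s: 28.35
position: [0.4694, -0.0266, 0.1537]
tool_rot: [[-0.243, 0.97, 0.0], [0.97, 0.243, -0.0], [-0.0, -0.0, -1.0]]
ft_force: [0.6, -1.2, 2.3]
grip_width: 0.0153
gripper_force: 60.0
```

```bash
python3 -c "
from h import *
st()"
```

```text
along x -0.16 y -0.05 tip z 68.06 | Fx 0.29 Fy -1.26 Fz 2.33 | My 0.008 tilt -0.00 deg
```

Request:
drive_tool --offset '[[0,0,0.05],[0,0,0.05],[0,0,0.05],[0,0,0.05],[0,0,0],[0,0,0],[0,0,0],[0,0,0],[0,0,0],[0,0,0]]' --turn '[[0,0,0],[0,0,0],[0,0,0],[0,0,0],[0,0,0],[0,0,0],[0,0,0],[0,0,0],[0,0,0],[0,0,0]]' --hand '[0,0,0,0,0,0,0,0,0,0]'

```text
time_s: 29.6
position: [0.4693, -0.0266, 0.1457]
tool_rot: [[-0.243, 0.97, 0.0], [0.97, 0.243, -0.0], [-0.0, 0.0, -1.0]]
ft_force: [0.4, -0.6, 2.2]
grip_width: 0.0153
gripper_force: 59.9
```

```bash
python3 -c "
from h import *
st()"
```

```text
along x -0.17 y -0.02 tip z 60.10 | Fx 0.24 Fy -0.69 Fz 2.22 | My -0.060 tilt 0.00 deg
```

Request:
drive_tool --offset '[[0,0,0.02],[0,0,0.02],[0,0,0.02],[0,0,0.02],[0,0,0.02],[0,0,0.02],[0,0,0.02],[0,0,0.02],[0,0,0.02],[0,0,0.02]]' --turn '[[0,0,0],[0,0,0],[0,0,0],[0,0,0],[0,0,0],[0,0,0],[0,0,0],[0,0,0],[0,0,0],[0,0,0]]' --hand '[0,0,0,0,0,0,0,0,0,0]'

```text
time_s: 30.85
position: [0.4695, -0.0266, 0.1382]
tool_rot: [[-0.243, 0.97, 0.001], [0.97, 0.243, -0.0], [-0.0, 0.001, -1.0]]
ft_force: [-1.6, -0.1, 8.9]
grip_width: 0.0154
gripper_force: 60.8
```

```bash
python3 -c "
from h import *
st()
i=get_image('side');t=get_image('top')
cv2.imwrite('pics/s9.png',np.vstack([cv2.resize(i[140:240,265:365],(560,300) if 0 else (300,300),interpolation=cv2.INTER_CUBIC),cv2.resize(i[150:200,225:275],(300,300),interpolation=cv2.INTER_CUBIC)]))"
```

```text
along x 0.00 y -0.07 tip z 52.61 | Fx -1.55 Fy 0.28 Fz 8.89 | My 0.128 tilt 0.05 deg
```

View pics/s9.png

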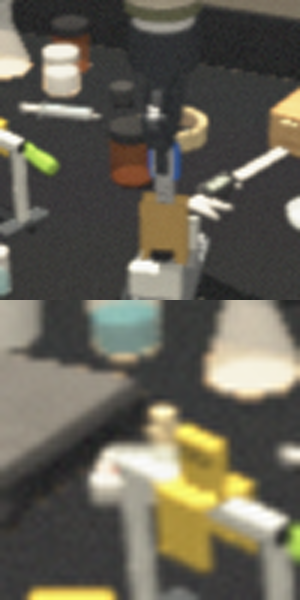

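Request:
drive_tool --offset '[[0,-0.005,0.02],[0,0,0.02],[0,0,0.02],[0,0,0],[0,0,0],[0,0,0],[0,0,0],[0,0,0],[0,0,0],[0,0,0]]' --turn '[[0,0,0],[0,0,0],[0,0,0],[0,0,0],[0,0,0],[0,0,0],[0,0,0],[0,0,0],[0,0,0],[0,0,0]]' --hand '[0,0,0,0,0,0,0,0,0,0]'

```text
time_s: 32.2
position: [0.4695, -0.0266, 0.1358]
tool_rot: [[-0.243, 0.97, 0.001], [0.97, 0.243, -0.0], [-0.001, 0.001, -1.0]]
ft_force: [-0.1, -0.1, 6.1]
grip_width: 0.0153
gripper_force: 60.8
```

```bash
python3 -c "
from h import *
st(); get_image('side'); st(); get_image('side'); st(); get_image('side'); st()"
```

```text
along x -0.06 y -0.13 tip z 50.23 | Fx -0.15 Fy -0.05 Fz 6.10 | My -0.057 tilt 0.06 deg
along x -0.05 y -0.10 tip z 50.23 | Fx 1.17 Fy -0.22 Fz 7.36 | My -0.043 tilt 0.07 deg
along x -0.05 y -0.10 tip z 50.23 | Fx -0.68 Fy -0.01 Fz 6.60 | My -0.046 tilt 0.07 deg
along x -0.06 y -0.12 tip z 50.23 | Fx 0.49 Fy 0.93 Fz 7.40 | My -0.031 tilt 0.07 deg
```

Request:
drive_tool --offset '[[0,0,0.02],[0,0,0.02],[0,0,0],[0,0,0],[0,0,0],[0,0,0],[0,0,0],[0,0,0],[0,0,0],[0,0,0]]' --turn '[[0,0,0],[0,0,0],[0,0,0],[0,0,0],[0,0,0],[0,0,0],[0,0,0],[0,0,0],[0,0,0],[0,0,0]]' --hand '[0,0,0,0,0,0,0,0,0,0]'

```text
time_s: 33.6
position: [0.4695, -0.0266, 0.1343]
tool_rot: [[-0.243, 0.97, 0.001], [0.97, 0.243, -0.0], [-0.001, 0.001, -1.0]]
ft_force: [1.5, 0.6, 7.4]
grip_width: 0.015
gripper_force: 60.8
```

```bash
python3 -c "
from h import *
st(); get_image('side'); st(); print(env.close_job())"
```

```text
along x -0.02 y -0.13 tip z 48.68 | Fx 1.62 Fy 0.17 Fz 7.36 | My -0.007 tilt 0.08 deg
along x -0.03 y -0.15 tip z 48.68 | Fx -0.44 Fy -1.38 Fz 7.73 | My -0.013 tilt 0.07 deg
the job is handed in; nothing more can be done
None
```

The job is handed in at about 34 s: the guard hangs astride the rail, and the gauge is still gripped upright in the gap, with each plate pushed back an estimated 1.4 mm (worked out from contact forces and the blade's taper, not read directly).

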